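# Draw the loaded sample carrier out of the autosampler

### The job

The autosampler has two sample carriers side by side. Hook a fingertip behind the raised front lip of the carrier that holds the rack of capped tubes, and draw that carrier smoothly out along its rail until it is fully out at its stop; then let go and move clear. Pull from behind the lip only: do not pinch it, do not touch or lift either rack, leave the carrier with the empty rack fully in, and do not disturb the things on the bench.

Things in the scene. Friction and masses are not known exactly. Their poses are not given: they have to be found in the camera images.
- deck: autosampler, fixed: white deck 300 x 270 x 28 mm (x, y, z) on the bench, with a 90 mm high module over its rear 75 mm. Origin: centre of its underside; own x points from front to rear, y to the left lane, z up. Two carriers on rails lie at y = +60 mm (left) and -60 mm (right), their lips at x = -142.5 mm at first
- left_lip (a point): raised lip at the front of the left carrier (+y lane), aluminium, 5 x 86 x 28 mm (x, y, z). This point: centre of its foot, on the carrier floor, 40 mm above the bench. Own x points along the rail INTO the machine (draw out along -x), z up. Back face at x = 2.5 mm; 4 mm label plate on the front. Behind it the floor (z = 0) is free to x = 54 mm, the finger well; then a 14 mm high pocket wall, then the rack
- right_lip (a point): raised lip at the front of the right carrier (-y lane), aluminium, 5 x 86 x 28 mm (x, y, z). This point: centre of its foot, on the carrier floor, 40 mm above the bench. Own x points along the rail INTO the machine (draw out along -x), z up. Back face at x = 2.5 mm; 4 mm label plate on the front. Behind it the floor (z = 0) is free to x = 54 mm, the finger well; then a 14 mm high pocket wall, then the rack
- left_carrier (a joint): how far the left sample carrier is drawn out along its straight rail, m: 0 = fully in (as it starts), 0.12 = fully out at its stop. About 1.5 N of friction plus light damping; no spring or catch, it stays where it is left
- right_carrier (a joint): how far the right sample carrier is drawn out along its straight rail, m: 0 = fully in (as it starts), 0.12 = fully out at its stop. About 1.5 N of friction plus light damping; no spring or catch, it stays where it is left
- tube_rack: loose yellow plastic rack, 120 x 74 x 26 mm (x, y, z), full of 15 capped microtubes whose grey caps stand 16 mm above it (42 mm in all). Origin: centre of its underside. It sits with about 3 mm of play in the pocket of one of the two carriers (either one), its origin about 121 mm behind that carrier's lip along the rail, about 0.16 kg
- empty_rack: the same yellow rack without tubes, 26 mm high, flat top with 15 dark holes; it sits likewise in the other carrier
- reagent: loose amber bottle, 56 mm in diameter, 100 mm high, standing on the bench to the left of the autosampler's front; origin at the centre of its foot
- jar: loose jar, 60 mm in diameter, 70 mm high, standing to the right of the autosampler's front; origin at the centre of its foot
- tip_box: loose open yellow box, 120 x 85 x 50 mm, on the bench to the right of the autosampler; origin at the centre of its underside

How it is judged:
On the way:
1. a fingertip behind the lip of the carrier with the capped tubes has begun to draw it out (((y of tube_rack in the frame of deck above 0 m and value of joint left_carrier above 0.015 m and contact force between the fingers and left_carrier_c5 above 0.3 N) or (y of tube_rack in the frame of deck below 0 m and value of joint right_carrier above 0.015 m and contact force between the fingers and right_carrier_c5 above 0.3 N))), for 0.1 s.
At the end, for the whole second after the job is handed in: The carrier with the capped tubes is drawn out at least 112 of its 120 mm and at rest, the other carrier is in within 8 mm, and both racks sit level in their pockets, at rest (((y of tube_rack in the frame of deck above 0 m and (value of joint left_carrier above 0.112 m and value of joint right_carrier below 0.008 m and x of tube_rack in the frame of left_lip between 0.113 and 0.13 m and height (world z) of each of tube_rack, empty_rack below 0.045 m and angle between each of tube_rack, empty_rack's own z axis and vertical below 0.08 rad and linear speed of each of tube_rack, empty_rack below 0.02 m/s and x of empty_rack in the frame of right_lip between 0.113 and 0.13 m and velocity of joint left_carrier below 0.01 m/s)) or (y of tube_rack in the frame of deck below 0 m and (value of joint right_carrier above 0.112 m and value of joint left_carrier below 0.008 m and x of tube_rack in the frame of right_lip between 0.113 and 0.13 m and height (world z) of each of tube_rack, empty_rack below 0.045 m and angle between each of tube_rack, empty_rack's own z axis and vertical below 0.08 rad and linear speed of each of tube_rack, empty_rack below 0.02 m/s and x of empty_rack in the frame of left_lip between 0.113 and 0.13 m and velocity of joint right_carrier below 0.01 m/s)))); the robot touches nothing.
It fails at once if the carrier with the empty rack is drawn out by more than 15 mm ((y of tube_rack in the frame of deck above 0 m and value of joint right_carrier above 0.015 m) or (y of tube_rack in the frame of deck below 0 m and value of joint left_carrier above 0.015 m)).
It fails at once if a lip is pinched: fingers press on its front plate and its back at once ((contact force between the fingers and left_carrier_c5 above 1.5 N and contact force between the fingers and left_carrier_c6 above 1.5 N) or (contact force between the fingers and right_carrier_c5 above 1.5 N and contact force between the fingers and right_carrier_c6 above 1.5 N)).
It fails at once if the robot touches a rack, or a rack is lifted or tipped (contact force between any of the fingers, the arm and tube_rack above 0.5 N or contact force between any of the fingers, the arm and empty_rack above 0.5 N or height (world z) of any of tube_rack, empty_rack above 0.05 m or angle between any of tube_rack, empty_rack's own z axis and vertical above 0.15 rad).
It fails at once if the carrier is jerked out (faster than 0.45 m/s) (velocity of joint any of left_carrier, right_carrier above 0.45 m/s).
It fails at once if a thing on the bench is moved by more than 20 mm or tipped (distance of any of reagent, jar, tip_box from where it was at the start of the episode above 0.02 m or angle between any of reagent, jar, tip_box's own z axis and vertical above 0.3 rad).
It also fails if it takes over 32 s, if anything falls off the work surface, if the arm or the gripper's body presses on something with over 40 N, if the wrist force passes 120 N, or if a joint passes its speed limit or range.

### The arm

A 6-joint arm with a two-finger parallel gripper is mounted at the origin on the work surface. World frame = base frame: x ahead of the robot, y to its left, z up, the work surface at z = 0. Lengths are in m, angles in rad, forces in N, time in s.
With the tool pointing down it reaches from about 0.35 to 0.975 m from the base axis. Payload 4.9 kg.
Tool frame: the origin (TCP) lies at the very end of the fingers, on their centre line; the grasp point (between the pads) lies 19 mm behind it; z points along the fingers, y is the line along which they close (so a half turn about z gives the same grasp; the last joint's range is limited). The gripper opens to 85 mm and grips with 20 to 120 N. Pads are 22 mm wide; open, the fingers measure 114 mm over their backs; the gripper's body (76 mm by 85 mm) begins 54 mm behind the grasp point. The pads swing forward as they close: fully open they stand 13 mm farther back than shut.
Start: joints at [1.106, 0.053, 1.613, -0, 1.476, -0.119], TCP at [0.212, 0.588, 0.231] pointing down, gripper open.
Joint ranges: [-3.01, 3.01], [-1.01, 2.22], [0.06, 2.58], [-1.02, 4.17], [0.09, 2.62], [-3.14, 3.14]. Speed limits (rad/s): [2.57, 2.57, 3.14, 3.14, 3.14, 3.14].

### API

Orientations are given as a unit quaternion [w, x, y, z].
In Python, from plant import manip gives the robot as it stands.
- The arm moves only by the tool play_rows, never from a script. Its argument "series" is a list that holds one entry, the list of rows, each a list of 7 numbers: the shift along the world's x, y, z in m, then the turn, a rotation vector about the world's x, y, z in degrees, then the opening, from 0 (shut) to 1 (fully open). In form: [[[dx, dy, dz, rx, ry, rz, grip], ...]]. A call has 1 to 10 rows; each row shifts and turns the commanded pose from where the row before left it; what a row does not reach is not made up. A row lasts 1/10 s, in which the tool goes at most 50 mm and 8.59 degrees, less where a joint would pass 70% of its speed; a pose out of reach is approached as far as the arm can. A call with a gripper value outside its range is refused whole. The fingers move at their own pace and stop on an object; the grip force is fixed at half the most. Time passes only in rows, so rows that do not move let the fingers close. It gives the time, the measured TCP pose, the force, the opening and the grip force at its end, in the units of the state.
- manip.state(): the state, without advancing time (a new reading comes with each control period).
- manip.grab_frame(name): name is "scene" or "top"; returns a dict with "frame" (400x640x3 uint8, blue, green, red), "mtx" (3x3 intrinsics, pixels), "R" (3x3) and "t" (3): a world point X has camera coordinates R X + t. Camera axes: x right, y down, z forward; pixel columns grow to the right and rows downward; lengths in m; the calibration is good to about 2 mm. A picture is of the moment at which its call begins. There is no depth.
- manip.job_done(): hands the job in; it is judged then, once.
The state is a dict: "time": time; "joint_pos": joint angles; "joint_vel": joint speeds; "joint_efforts": joint torques, N m; "tool_pos": TCP position; "tool_rot": TCP orientation; "contact_force": force on the tool from outside, world axes, zero at the start; "ft_torque": the same for the moment, N m; "gripper_width": opening from 0.0 (shut) to 1.0 (fully open); "grasp_force": force on a finger pad.
Only numpy, scipy, OpenCV 4.12 (cv2) and the standard library are available. Lean on these libraries where they do the work, as an engineer would, in place of code of your own. Each camera call takes 0.05 s, during which the arm holds its last target. There are 200 camera calls.

## Working session

There is one attempt and no reset: what is moved stays moved. The work goes in short steps, Python scripts to look and compute and a tool call to move; the robot and the scene stay as the last step left them, time stands still between calls to the robot, and variables do not carry over. Pictures are saved under pics/ and viewed, at most 10 in all, crops included, and the job is handed in when it is done.

Besides the shell and the picture viewer there is one more tool, called after ">>>" as name([rows], argument=value, ...), one row to a line, values as JSON. play_rows: Moves the arm, as the interface text tells. Its arguments: {"type":"object","properties":{"series":{"type":"array"}},"required":["series"]}

```bash
mkdir -p pics
python3 - <<'E'
from plant import manip
import cv2
for n in("scene","top"):
    f=manip.grab_frame(n); cv2.imwrite(f"pics/{n}0.png",f["frame"]); print(n,f["mtx"].tolist(),f["R"].tolist(),f["t"].tolist())
s=manip.state();print(s["time"],s["tool_pos"],s["tool_rot"],s["gripper_width"])
E
```

```text
scene [[504.48008334346173, 0.0, 313.33442156107833], [0.0, 504.48008334346173, 199.56653037683398], [0.0, 0.0, 1.0]] [[-0.8168080328984852, 0.5767796263451401, 0.012243366598576689], [0.4807368632035763, 0.6922224469182489, -0.5382565859696449], [-0.31893056571876643, -0.4337664655268689, -0.8426920835243644]] [0.48835967804008446, -0.27380886714601405, 1.2624630960965644]
top [[471.1789562666278, 0.0, 320.2397442458105], [0.0, 471.1789562666278, 188.50380572003226], [0.0, 0.0, 1.0]] [[0.037728767449615466, -0.9992854148635305, -0.002280295541058148], [-0.9729626388523877, -0.036214410960321505, -0.2281057207441213], [0.227860140226699, 0.010824790058873147, -0.9736336993017702]] [0.0019715828243996505, 0.6115246913453867, 1.0897292976102848]
0.1 [0.2115999  0.58749351 0.23018742] [-2.66010752e-04  1.72043458e-01  9.85088927e-01 -8.85043230e-04] 1.001391051400209
```

View pics/top0.png

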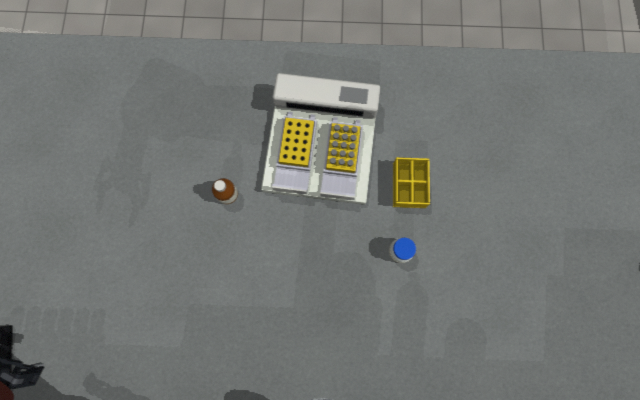

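View pics/scene0.png

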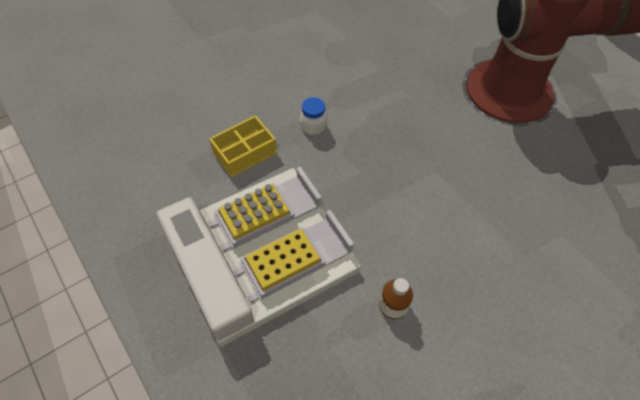

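The capped tubes are in the right lane: rack at top-view (343,147), its lip near (338,196); the empty rack is at (296,142). The jar is at (403,249) and the tip box at (412,183). I'll zoom in on the lips next.

Run:
```python
import cv2
a=cv2.imread("pics/top0.png")[100:210,255:385];b=cv2.imread("pics/scene0.png")[160:290,200:360]
cv2.imwrite("pics/tc.png",cv2.resize(a,None,fx=5,fy=5,interpolation=cv2.INTER_CUBIC));cv2.imwrite("pics/sc.png",cv2.resize(b,None,fx=4.5,fy=4.5,interpolation=cv2.INTER_CUBIC))
```

```text
(no output)
```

View pics/tc.png

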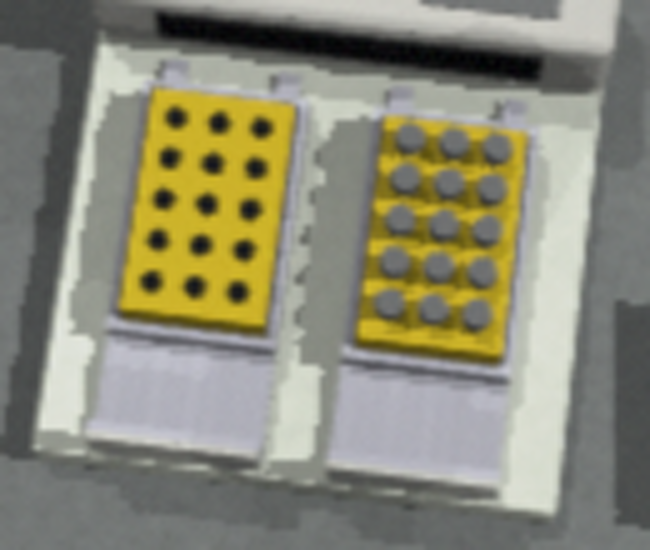

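View pics/sc.png

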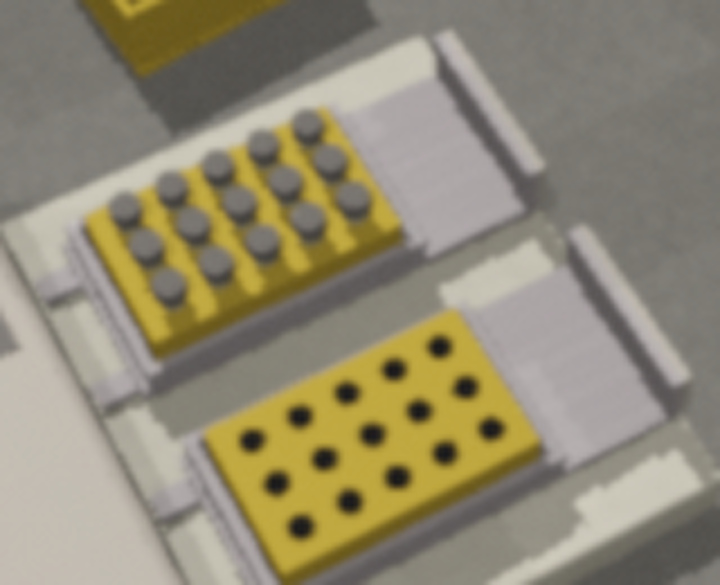

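Top crop: right lip top runs (330,470)–(500,490). Scene crop: its ends are at (443,36) and (541,168). I'll get lip and yaw by casting rays, then check them against the empty rack's 15 holes.

```bash
cat > h.py <<'E'
import numpy as np,json,cv2
C={"scene":([[504.48008334346173,0,313.33442156107833],[0,504.48008334346173,199.56653037683398],[0,0,1]],[[-0.8168080328984852,0.5767796263451401,0.012243366598576689],[0.4807368632035763,0.6922224469182489,-0.5382565859696449],[-0.31893056571876643,-0.4337664655268689,-0.8426920835243644]],[0.48835967804008446,-0.27380886714601405,1.2624630960965644]),
"top":([[471.1789562666278,0,320.2397442458105],[0,471.1789562666278,188.50380572003226],[0,0,1]],[[0.037728767449615466,-0.9992854148635305,-0.002280295541058148],[-0.9729626388523877,-0.036214410960321505,-0.2281057207441213],[0.227860140226699,0.010824790058873147,-0.9736336993017702]],[0.0019715828243996505,0.6115246913453867,1.0897292976102848])}
def cast(n,p,z):
    K,R,t=map(np.array,C[n]);c=-R.T@t;d=R.T@np.linalg.inv(K)@np.array([*p,1.]);return (c+d*(z-c[2])/d[2])
E
python3 - <<'E'
from h import *
np.set_printoptions(precision=4,suppress=True)
t=lambda u,v:(255+(u-2)/5,100+(v-2)/5); s=lambda u,v:(200+(u-2)/4.5,160+(v-2)/4.5)
for n,m,ps in(("top",t,[(330,470),(500,490)]),("scene",s,[(541,168),(443,36)])):
    a,b=[cast(n,m(*p),.068) for p in ps];print(n,"Rlip",a,b,(a+b)/2,np.linalg.norm(b-a),"yaw",np.degrees(np.arctan2((a-b)[1],(a-b)[0]))-90)
for n,m,ps in(("top",t,[(90,437),(266,460)]),("scene",s,[(684,380),(580,232)])):
    a,b=[cast(n,m(*p),.068) for p in ps];print(n,"Llip",a,b,(a+b)/2,np.linalg.norm(b-a),"yaw",np.degrees(np.arctan2((a-b)[1],(a-b)[0]))-90)
H=[]
for n,m,ps in(("top",t,[(206,204),(176,117),(262,128),(151,282),(237,292)]),("scene",s,[(372,434),(301,526),(252,440),(491,429),(440,346)])):
    P=[cast(n,m(*p),.065) for p in ps];c=np.mean(P,0);d=P[1]+P[2]-P[3]-P[4];print(n,"empty rack c",c,"yaw",np.degrees(np.arctan2(d[1],d[0])))
for n,m,ps in(("top",t,[(410,138),(497,149),(389,303),(476,315)]),("scene",s,[(170,286),(126,208),(354,198),(308,126)])):
    P=[cast(n,m(*p),.081) for p in ps];d=P[0]+P[1]-P[2]-P[3];print(n,"tubes c",np.mean(P,0),"yaw",np.degrees(np.arctan2(d[1],d[0])))
for n,p,z in(("top",(404,248),.07),("scene",(313,107),.07),("top",(412,182),.05),("scene",(243,143),.05)):print(n,cast(n,p,z))
E
```

```text
top Rlip [0.5988 0.0235 0.068 ] [ 0.5918 -0.0603  0.068 ] [ 0.5953 -0.0184  0.068 ] 0.08414901815964936 yaw -4.7391753177141425
scene Rlip [0.6001 0.024  0.068 ] [ 0.5951 -0.0603  0.068 ] [ 0.5976 -0.0182  0.068 ] 0.08442017275376897 yaw -3.43378020967468
top Llip [0.6111 0.1427 0.068 ] [0.6027 0.0553 0.068 ] [0.6069 0.099  0.068 ] 0.087839827733457 yaw -5.493355419737782
scene Llip [0.6125 0.1436 0.068 ] [0.6055 0.0605 0.068 ] [0.609  0.1021 0.068 ] 0.08342591362922692 yaw -4.789358032787561
top empty rack c [0.7352 0.0914 0.065 ] yaw -5.395085993777068
scene empty rack c [0.7322 0.0888 0.065 ] yaw -5.263662647265329
top tubes c [ 0.7229 -0.0283  0.081 ] yaw -5.356386588520916
scene tubes c [ 0.7221 -0.0283  0.081 ] yaw -5.296825934296775
top [ 0.4725 -0.1809  0.07  ]
scene [ 0.4738 -0.1785  0.07  ]
top [ 0.6412 -0.2049  0.05  ]
scene [ 0.649 -0.194  0.05 ]
```

>>> play_rows([
  [[0.0207,-0.0304,0,0,0,1.45,0],[0.0207,-0.0304,0,0,0,1.45,0],[0.0207,-0.0304,0,0,0,1.45,0],[0.0207,-0.0304,0,0,0,1.45,0],[0.0207,-0.0304,0,0,0,1.45,0],[0.0207,-0.0304,0,0,0,1.45,0],[0.0207,-0.0304,0,0,0,1.45,0],[0.0207,-0.0304,0,0,0,1.45,0],[0.0207,-0.0304,0,0,0,1.45,0],[0.0207,-0.0304,0,0,0,1.45,0]],
])

```text
time: 1.1
tool_pos: [0.4192, 0.2825, 0.2308]
tool_rot: [-0.0, 0.046, 0.999, -0.0]
contact_force: [-0.7, 0.4, 0.1]
gripper_width: -0.0
grasp_force: 0.0
```

>>> play_rows([
  [[0.0207,-0.0304,0,0,0,0,0],[0.0207,-0.0304,0,0,0,0,0],[0.0207,-0.0304,0,0,0,0,0],[0.0207,-0.0304,0,0,0,0,0],[0.0207,-0.0304,0,0,0,0,0],[0.0207,-0.0304,0,0,0,0,0],[0.0207,-0.0304,0,0,0,0,0],[0.0207,-0.0304,-0.02,0,0,0,0],[0.0207,-0.0304,-0.03,0,0,0,0],[0.0207,-0.0304,-0.03,0,0,0,0]],
])

```text
time: 2.1
tool_pos: [0.6267, -0.0214, 0.1506]
tool_rot: [0.001, 0.046, 0.999, 0.0]
contact_force: [0.5, 0.8, 0.2]
gripper_width: -0.001
grasp_force: 0.0
```

>>> play_rows([
  [[0,0,-0.02,0,0,0,0],[0,0,-0.02,0,0,0,0],[0,0,-0.01,0,0,0,0],[0,0,0,0,0,0,0],[0,0,0,0,0,0,0]],
])

```text
time: 2.6
tool_pos: [0.6261, -0.0198, 0.102]
tool_rot: [0.0, 0.046, 0.999, -0.0]
contact_force: [-1.0, 0.9, -0.5]
gripper_width: -0.001
grasp_force: 0.0
```

Run:
```python
from plant import manip
import cv2,numpy as np
o=[]
for n,(r,c) in(("scene",(140,220)),("top",(100,255))):
    f=manip.grab_frame(n)["frame"]; o.append(cv2.resize(f[r:r+130,c:c+140],None,fx=2.8,fy=2.8,interpolation=cv2.INTER_CUBIC))
cv2.imwrite("pics/close.png",np.hstack(o))
```

```text
(no output)
```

View pics/close.png

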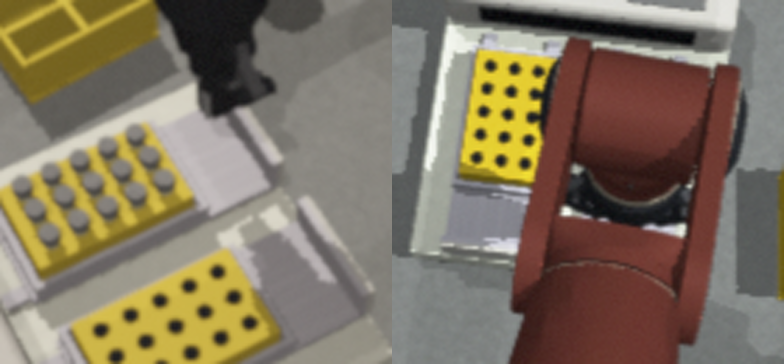

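The closed fingertips are at about crop (228,105), over the right carrier's well and clear of the tubes and lip. Now I'll lower them.

>>> play_rows([
  [[0,0,-0.01,0,0,0,0],[0,0,-0.01,0,0,0,0],[0,0,-0.01,0,0,0,0],[0,0,-0.01,0,0,0,0],[0,0,-0.008,0,0,0,0],[0,0,-0.005,0,0,0,0],[0,0,0,0,0,0,0],[0,0,0,0,0,0,0]],
])

```text
time: 3.5
tool_pos: [0.626, -0.0201, 0.0484]
tool_rot: [0.0, 0.046, 0.999, -0.0]
contact_force: [0.5, -0.1, -0.5]
gripper_width: 0.002
grasp_force: 0.0
```

>>> play_rows([
  [[-0.003,0.0003,0,0,0,0,0],[-0.003,0.0003,0,0,0,0,0],[-0.003,0.0003,0,0,0,0,0],[-0.003,0.0003,0,0,0,0,0],[-0.003,0.0003,0,0,0,0,0],[-0.003,0.0003,0,0,0,0,0],[-0.003,0.0003,0,0,0,0,0],[-0.003,0.0003,0,0,0,0,0]],
])

```text
time: 4.3
tool_pos: [0.6019, -0.0177, 0.0486]
tool_rot: [0.0, 0.046, 0.999, -0.0]
contact_force: [0.8, -1.7, 1.4]
gripper_width: -0.002
grasp_force: 0.9
```

>>> play_rows([
  [[-0.005,0.0005,0,0,0,0,0],[-0.005,0.0005,0,0,0,0,0],[-0.005,0.0005,0,0,0,0,0],[-0.005,0.0005,0,0,0,0,0],[-0.005,0.0004,0,0,0,0,0],[-0.005,0.0004,0,0,0,0,0]],
])

```text
time: 4.9
tool_pos: [0.5715, -0.0148, 0.0484]
tool_rot: [0.0, 0.046, 0.999, 0.0]
contact_force: [1.8, -1.3, 0.5]
gripper_width: -0.001
grasp_force: 0.9
```

Run:
```python
from plant import manip
import cv2
f=manip.grab_frame("scene")["frame"]; cv2.imwrite("pics/s2.png",cv2.resize(f[120:270,200:370],None,fx=3.5,fy=3.5,interpolation=cv2.INTER_CUBIC))
print(manip.state()["contact_force"])
```

```text
[ 0.50113496 -0.29313028 -0.23066018]
```

View pics/s2.png

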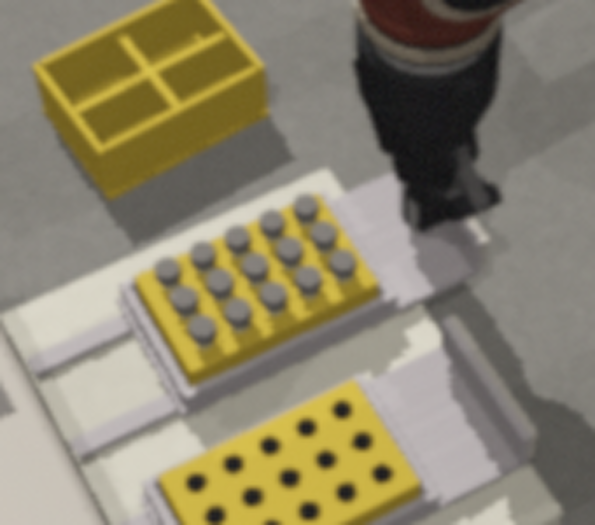

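The right carrier is following (lip at crop (480,230), tube rack with it) and the empty one is still in. I'll keep pulling and watch for the stop.

>>> play_rows([
  [[-0.004,0.0004,0,0,0,0,0],[-0.006,0.0006,0,0,0,0,0],[-0.007,0.0006,0,0,0,0,0],[-0.007,0.0006,0,0,0,0,0],[-0.007,0.0007,0,0,0,0,0],[-0.007,0.0007,0,0,0,0,0],[-0.007,0.0006,0,0,0,0,0],[-0.007,0.0006,0,0,0,0,0],[-0.006,0.0006,0,0,0,0,0],[-0.004,0.0004,0,0,0,0,0]],
])

```text
time: 5.95
tool_pos: [0.5091, -0.0089, 0.0482]
tool_rot: [-0.0, 0.046, 0.999, -0.0]
contact_force: [2.0, 0.3, -2.0]
gripper_width: 0.003
grasp_force: 0.9
```

>>> play_rows([
  [[-0.003,0.0003,0,0,0,0,0],[-0.003,0.0003,0,0,0,0,0],[-0.003,0.0003,0,0,0,0,0],[-0.002,0.0002,0,0,0,0,0]],
])

```text
time: 6.35
tool_pos: [0.4986, -0.008, 0.0483]
tool_rot: [-0.0, 0.046, 0.999, -0.0]
contact_force: [2.2, -0.7, -1.0]
gripper_width: 0.001
grasp_force: 0.8
```

Travel is 128 mm so far. I'll creep on until the force rises.

>>> play_rows([
  [[-0.002,0.0002,0,0,0,0,0],[-0.002,0.0002,0,0,0,0,0],[-0.002,0.0002,0,0,0,0,0],[0,0,0,0,0,0,0]],
])

```text
time: 6.75
tool_pos: [0.4947, -0.0076, 0.0486]
tool_rot: [0.003, 0.046, 0.999, -0.0]
contact_force: [9.5, -0.4, -7.2]
gripper_width: 0.003
grasp_force: 4.3
```

>>> play_rows([
  [[-0.001,0.0001,0,0,0,0,0],[-0.001,0.0001,0,0,0,0,0],[-0.001,0.0001,0,0,0,0,0]],
])

```text
time: 7.05
tool_pos: [0.4947, -0.0076, 0.0489]
tool_rot: [0.007, 0.047, 0.999, -0.0]
contact_force: [21.2, -1.3, -18.6]
gripper_width: -0.001
grasp_force: 10.9
```

The force jumped and the TCP stopped at x=0.4947, so the carrier is at its stop. Next I'll ease back into the well, then go up and clear.

>>> play_rows([
  [[0.003,-0.0003,0,0,0,0,0],[0.003,-0.0003,0,0,0,0,0],[0.004,-0.0004,0,0,0,0,0],[0.004,-0.0004,0,0,0,0,0],[0.003,-0.0003,0,0,0,0,0],[0,0,0,0,0,0,0]],
])

```text
time: 7.65
tool_pos: [0.5072, -0.0087, 0.0484]
tool_rot: [-0.0, 0.046, 0.999, 0.0]
contact_force: [-0.1, -0.4, -0.4]
gripper_width: -0.001
grasp_force: 0.0
```

>>> play_rows([
  [[0,0,0.01,0,0,0,0],[0,0,0.015,0,0,0,0],[0,0,0.02,0,0,0,0],[0,0,0.03,0,0,0,0],[0,0,0.03,0,0,0,0],[0,0,0.03,0,0,0,0],[0,0,0.03,0,0,0,0],[0,0,0.02,0,0,0,0],[0,0,0,0,0,0,0]],
])

```text
time: 8.55
tool_pos: [0.5089, -0.009, 0.239]
tool_rot: [0.005, 0.046, 0.999, -0.001]
contact_force: [1.0, -0.4, 0.2]
gripper_width: 0.002
grasp_force: 0.0
```

>>> play_rows([
  [[-0.01,0.03,0,0,0,0,0],[-0.01,0.03,0,0,0,0,0],[-0.01,0.03,0,0,0,0,0],[-0.01,0.03,0,0,0,0,0],[-0.01,0.03,0,0,0,0,0],[-0.01,0.03,0,0,0,0,0],[-0.01,0.03,0,0,0,0,0],[-0.01,0.03,0,0,0,0,0],[0,0,0,0,0,0,0],[0,0,0,0,0,0,0]],
])

```text
time: 9.55
tool_pos: [0.4261, 0.2314, 0.2325]
tool_rot: [-0.001, 0.046, 0.999, -0.0]
contact_force: [-0.3, -0.3, 0.3]
gripper_width: 0.0
grasp_force: 0.0
```

Run:
```python
from plant import manip
import cv2
cv2.imwrite("pics/s3.png",manip.grab_frame("scene")["frame"])
```

```text
(no output)
```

View pics/s3.png

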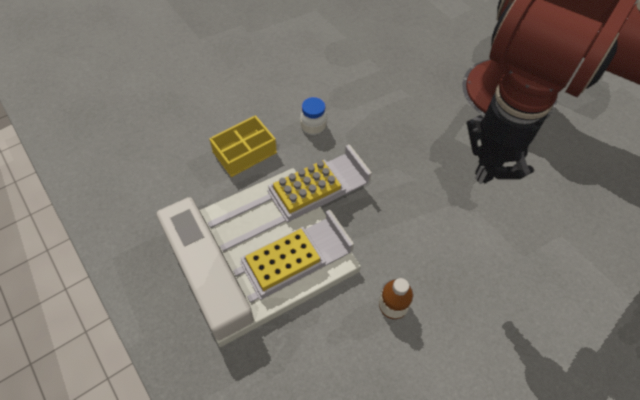

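The right carrier is out with its lip at about (358,162); the rack is seated, the left carrier is in and the bench things haven't moved. I'll check the distance, then hand in.

Run:
```python
from h import *
from plant import manip
d=np.linalg.norm(cast("scene",(358.5,161.5),.068)-[.5976,-.0182,.068]);print(d)
if d>.108: print(manip.job_done())
```

```text
0.11619700137401152
the job is handed in; nothing more can be done
None
```

The right-hand carrier, which holds the capped tubes, is out at its stop (about 116 mm measured by camera, with a clear force rise at the stop); the arm is clear, nothing else appears moved, and I handed the job in but got no verdict back.

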